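Strap a pipe offcut into the holding fixture

TASK

Slide the pipe endways along its channel until it is fully home against the stop plate, while both hinged straps are still open. Then swing both straps over the pipe and press each one down until its catch snaps over and holds it fully shut. Leave the other things on the bench where they are.

Things in the scene. Friction and masses are not known exactly. Their poses are not given: they have to be found in the camera images.
- fixture: pipe holding fixture bolted to the bench; place and yaw vary. Origin on the bench below the channel's centre line, z up; +y runs along the channel to the stop plate, +x is the hinge side, -x the catch side. Base plate x -106..54, y -88..112 mm, 12 mm thick. Two flat hinged straps cross the channel at y 70 (strap_a, by the stop plate) and y 15 (strap_b). Hinge cheeks: x 28..44, up to z 72 mm
- channel_floor (a point): point on the channel's floor at fixture x 0, y 0, z 24 mm. The open-ended channel runs y -75..95 mm; its two lips, 29 mm apart inside and 44 mm outside, rise to z 32 mm
- stop_face (a point): point on the steel stop plate's face (fixture x 0, y 95, z 41 mm), on the axis of the pipe in the channel. The plate is 60 mm wide in x and rises to z 64 mm
- catch_a_post (a point): top centre of strap_a's catch post, fixture x -89, y 70, z 84 mm; the post is 16 mm thick in x and 26 mm wide in y. From it a sprung steel roller (9 mm thick, 18 mm wide, centre at fixture x -71, z 71 mm) sticks out towards +x over the place where the strap's nose goes
- catch_b_post (a point): the same for strap_b, at fixture x -89, y 15, z 84 mm
- pipe: plain grey steel pipe offcut, 34 mm outside diameter, 150 mm long, about 0.35 kg, loose, lying in the channel along the fixture's y, 25 to 50 mm short of the stop plate. Origin at its middle, on its underside; y along the pipe towards the stop plate, z up. Home, its origin stands at fixture x 0, y 20, z 24 mm
- pipe_push_end (a point): centre of the pipe's end face that looks away from the stop plate (pipe y -75, z 17 mm): push here, towards fixture +y. It stands 41 mm above the bench; the pipe's top at 58 mm
- strap_a (a joint): hinge angle (rad) of the strap by the stop plate: 0 fully shut (bar level, 2.5 mm above the pipe), larger is further open (free end up and back to fixture +x). Starts 0.5 to 0.95. The stiff, sprung hinge stays put from about 0.45 to 1.4; let go lower uncaught, it rises to about 0.45. At 0.15 its nose meets the roller; some 10 to 14 N down on the tab takes it past and it snaps to 0
- strap_b (a joint): the same for the second strap, 55 mm further from the stop plate
- strap_a_tab (a point): middle of the ribbed finger tab on the strap's upper face, 80 mm from the hinge axis; the strap is a plain aluminium bar 22 mm wide, 7 mm thick and 104 mm long from the hinge axis to its rounded nose. Shut, this point is at fixture x -46, y 70, z 67.5 mm; x points along the strap towards the hinge, z out of its upper face
- strap_b_tab (a point): the same point on the second strap; shut at fixture x -46, y 15, z 67.5 mm
- strap_a_hinge (a point): on the hinge axis of strap_a, fixture x 34, y 70, z 64 mm; the axis is the fixture's y
- strap_b_hinge (a point): on the hinge axis of strap_b, fixture x 34, y 15, z 64 mm; the axis is the fixture's y
- tee: white pipe tee fitting, 50x72x27 mm, lying by; leave it alone. Origin under its centre
- tape: tape measure lying on its side, 68x82x42 mm, standing by; leave it alone. Origin under its centre
- tin: round tin with a lid, 65 mm across, 48 mm high, standing by; leave it alone. Origin under its centre
- parts_cabinet: grey steel drawer cabinet fixed on the left of the bench; nothing to do with it, but the arm must pass over or round it. It fills about x 0.25..0.61, y 0.23..0.47 m of the bench and is 232 mm high

How it is judged (in metres and radians):
On the way, in this order (a step that is already met when the one before it is completed fails the run):
1. the pipe is home against the stop plate with both straps still open (y of pipe in the frame of fixture above 0.017 m and value of joint each of strap_a, strap_b above 0.25 rad), for 0.2 s.
2. both straps are shut, in either order, behind their catches (value of joint each of strap_a, strap_b below 0.05 rad), for 0.2 s.
At the end, for the whole second after the job is handed in: the pipe lies at rest in the channel, its end within 3 mm of the stop plate, and both straps are shut (hinge angle under 0.05 rad) and held there by their catches with nothing pressing on them (all of step 2 and y of pipe in the frame of fixture above 0.017 m and z of pipe in the frame of fixture between 0.02 and 0.028 m and x of pipe in the frame of fixture between -0.005 and 0.005 m and linear speed of pipe below 0.02 m/s); the robot touches nothing.
It fails at once if the pipe tee, the tape measure or the tin is moved by more than 30 mm (distance of any of tee, tape, tin from where it was at the start of the episode above 0.03 m).
It also fails if it takes over 54 s, if anything falls off the work surface, if the arm or the gripper's body presses on something with over 40 N, if the wrist force passes 120 N, or if a joint passes its speed limit or range.

ROBOT

A 6-joint arm with a two-finger parallel gripper is mounted at the origin on the work surface; the furniture and walls round the work are solid. World frame = base frame: x ahead of the robot, y to its left, z up, the work surface at z = 0. Lengths are in mm, angles in rad, forces in N, time in s.
With the tool pointing down it reaches from about 300 to 825 mm from the base axis. Payload 5.4 kg.
Tool frame: the origin (TCP) lies at the very end of the fingers, on their centre line; the grasp point (between the pads) lies 19 mm behind it (r.grasp_offset is the distance from the TCP to the grasp point, in mm); z points along the fingers, y is the line along which they close (so a half turn about z gives the same grasp; the last joint's range is limited). The gripper opens to 92 mm and grips with 3 to 60 N. Pads are 20 mm wide; open, the fingers measure 128 mm over their backs; the gripper's body (75 mm by 189 mm) begins 69 mm behind the grasp point.
Start: joints at [0.969, 0.158, 1.597, -0, 1.386, -0.21], TCP at [219.573, 531.407, 214.601] pointing down, gripper open.
Joint ranges: [-2.91, 2.91], [-0.94, 2.29], [0.18, 2.7], [-1.29, 4.43], [0.17, 2.64], [-3, 3]. Speed limits (rad/s): [2.57, 2.57, 3.14, 3.14, 3.14, 3.14].

INTERFACE

Orientations are given as a 3x3 rotation matrix whose columns are the frame's x, y, z axes.
In Python, from rig import r gives the robot as it stands.
- The arm moves only by the tool drive_tool, never from a script. Its argument "series" is a list of rows, each an object of numbers: "dx", "dy", "dz": the shift along the tool's x, y, z in m; "spin": the turn about the tool's z in degrees; "hand": the closure, from 0 (fully open) to 1 (shut). A call has 1 to 8 rows; each row shifts and turns the commanded pose from where the row before left it, along the tool's axes as they then stand; what a row does not reach is not made up. A row lasts 1/10 s, in which the tool goes at most 50 mm and 8.59 degrees, less where a joint would pass 70% of its speed; a pose out of reach is approached as far as the arm can. A call with a gripper value outside its range is refused whole. The fingers move at their own pace and stop on an object; the grip force is fixed at half the most. Time passes only in rows, so rows that do not move let the fingers close. It gives the time, the measured TCP pose, the force, the opening and the grip force at its end, in the units of the state.
- r.state(): the state, without advancing time (a new reading comes with each control period).
- r.capture(name): name is "scene" or "top"; returns a dict with "frame" (480x640x3 uint8, red, green, blue), "intrinsics" (3x3 intrinsics, pixels), "k1" (the pictures are not rectified: a ray, as slopes to the right and down, at radius r is drawn at 1 + k1 r^2 times it, then the intrinsics apply), "extrinsics" (4x4, takes a point from world to camera coordinates). Camera axes: x right, y down, z forward; pixel columns grow to the right and rows downward; lengths in mm; the calibration is good to about 2 mm. A picture is of the moment at which its call begins. There is no depth.
- r.finish_job(): hands the job in; it is judged then, once.
The state is a dict: "t": time; "joint_pos": joint angles; "qvel": joint speeds; "joint_torque": joint torques, N m; "position": TCP position; "ee_rot": TCP orientation; "wrist_force": force on the tool from outside, world axes, zero at the start; "wrist_torque": the same for the moment, N m; "opening": finger opening in mm; "grasp_force": force on a finger pad.
Only numpy, scipy, OpenCV 4.12 (cv2) and the standard library are available. Lean on these libraries where they do the work, as an engineer would, in place of code of your own. Each camera call takes 0.05 s, during which the arm holds its last target. There are 200 camera calls.

## Working session

There is one attempt and no reset: what is moved stays moved. The work goes in short steps, Python scripts to look and compute and a tool call to move; the robot and the scene stay as the last step left them, time stands still between calls to the robot, and variables do not carry over. Pictures are saved under pics/ and viewed, at most 10 in all, crops included, and the job is handed in when it is done.

Besides the shell and the picture viewer there is one more tool, called after "Emit:" by a JSON object that holds its "name" and its "arguments". drive_tool: Moves the arm, as the interface text tells. Its arguments: {"type":"object","properties":{"series":{"type":"array","items":{"type":"object","properties":{"dx":{"type":"number"},"dy":{"type":"number"},"dz":{"type":"number"},"spin":{"type":"number"},"hand":{"type":"number"}}}}},"required":["series"]}

```bash
mkdir -p pics; ls
python3 - <<'E'
from rig import r
import cv2,numpy as np
np.set_printoptions(precision=4,suppress=True)
for n in("scene","top"):
    c=r.capture(n); cv2.imwrite(f"pics/{n}0.png",c["frame"][:,:,::-1]); print(n,c["intrinsics"],c["k1"],c["extrinsics"])
s=r.state(); print(s["t"],s["position"],s["ee_rot"],s["opening"])
E
```

```text
pics
scene [[470.9024   0.     316.7379]
 [  0.     470.9024 232.1272]
 [  0.       0.       1.    ]] -0.0188243264808856 [[   0.4933    0.8699   -0.003  -280.2897]
 [   0.6456   -0.3684   -0.6689 -293.6293]
 [  -0.5829    0.328    -0.7434 1564.71  ]
 [   0.        0.        0.        1.    ]]
top [[545.6767   0.     318.2241]
 [  0.     545.6767 241.5842]
 [  0.       0.       1.    ]] -0.03950931323705272 [[   0.02     -0.9998    0.0024    1.6975]
 [  -0.9887   -0.0201   -0.1485  538.9729]
 [   0.1485    0.0006   -0.9889 1207.6667]
 [   0.        0.        0.        1.    ]]
0.1 [219.2486 530.9619 213.7217] [[-0.9242  0.3818 -0.0009]
 [ 0.3818  0.9242 -0.0014]
 [ 0.0004 -0.0016 -1.    ]] 91.88221176708969
```

View pics/scene0.png

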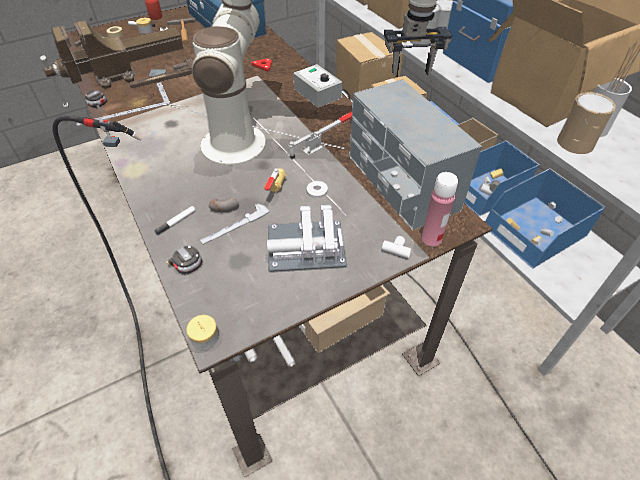

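View pics/top0.png

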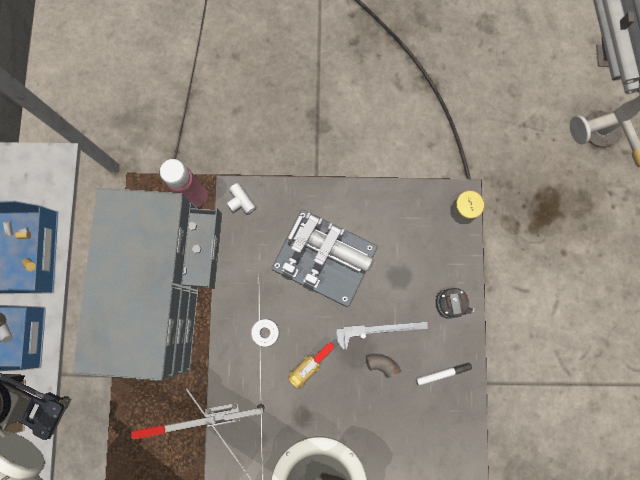

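Run:
```python
import cv2
a=cv2.imread("pics/top0.png")[195:315,260:390]; b=cv2.imread("pics/scene0.png")[195:280,255:355]
cv2.imwrite("pics/c1.png",cv2.resize(a,None,fx=5,fy=5,interpolation=cv2.INTER_CUBIC))
cv2.imwrite("pics/c2.png",cv2.resize(b,None,fx=6,fy=6,interpolation=cv2.INTER_CUBIC))
```

```text
(no output)
```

View pics/c1.png

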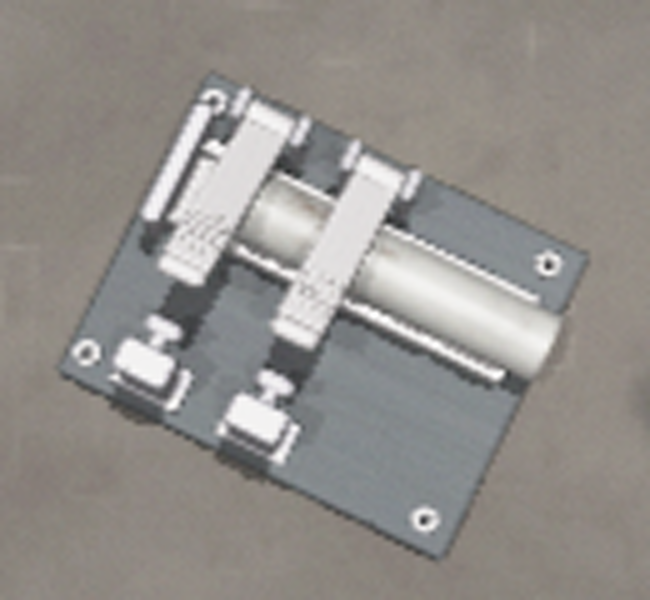

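View pics/c2.png

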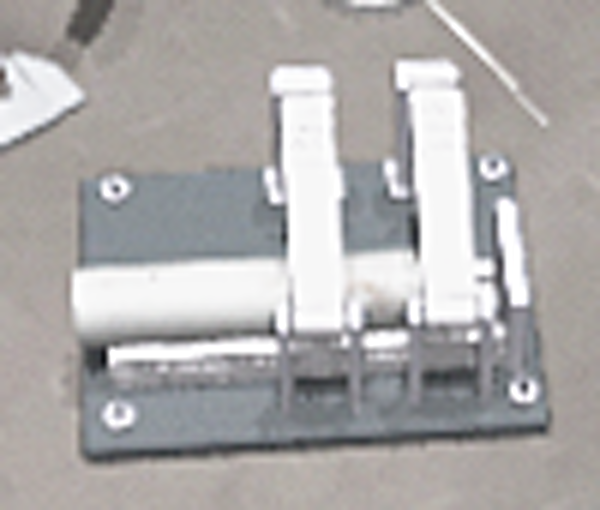

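```bash
cat > h.py <<'E'
import numpy as np,json
from scipy.optimize import least_squares
CAL={}
def cal(n):
    if n not in CAL:
        d=json.load(open("cal.json"))[n]; CAL[n]=(np.array(d[0]),d[1],np.array(d[2]))
    return CAL[n]
def proj(n,p):
    K,k1,E=cal(n); q=np.atleast_2d(p)@E[:3,:3].T+E[:3,3]; s=q[:,:2]/q[:,2:]
    s=s*(1+k1*(s**2).sum(1,keepdims=True)); return s*[K[0,0],K[1,1]]+K[:2,2]
def W(f,p):
    c,s=np.cos(f[2]),np.sin(f[2]); p=np.atleast_2d(p)
    return np.c_[f[0]+c*p[:,0]-s*p[:,1],f[1]+s*p[:,0]+c*p[:,1],p[:,2]]
E
python3 - <<'E'
from rig import r
import json
json.dump({n:[c["intrinsics"].tolist(),float(c["k1"]),c["extrinsics"].tolist()] for n in("scene","top") for c in[r.capture(n)]},open("cal.json","w"))
from h import *
np.set_printoptions(precision=2,suppress=True)
T=[((212,72),(54,112,12)),((588,255),(54,-88,12)),((440,558),(-106,-88,12)),((60,372),(-106,112,12)),((150,358),(-89,70,84)),((258,415),(-89,15,84))]
S=[((84,451),(54,-88,12)),((548,425),(54,112,12)),((84,178),(-106,-88,12))]
f5=lambda u:(np.array(u)+.5)/5-.5+[260,195]
f6=lambda u:(np.array(u)+.5)/6-.5+[255,195]
ut=np.array([f5(a) for a,_ in T]);us=np.array([f6(a) for a,_ in S])
pt=np.array([b for _,b in T]);ps=np.array([b for _,b in S])
res=lambda f:np.r_[(proj("top",W(f,pt))-ut).ravel(),(proj("scene",W(f,ps))-us).ravel()]
o=least_squares(res,[500,0,-.4],x_scale=[1,1,.01]);f=o.x;print(f,o.fun)
json.dump(f.tolist(),open("f.json","w"))
# pipe end
y=least_squares(lambda y:(proj("top",W(f,[(0,y[0],41)]))-f5((553,348))).ravel(),[-90]);print("end y top",y.x,y.fun)
y=least_squares(lambda y:(proj("scene",W(f,[(0,y[0],41)]))-f6((74,302))).ravel(),[-90]);print("end y scene",y.x,y.fun)
nose=lambda q,y,L=104,h=0:[(34-L*np.cos(q)+h*np.sin(q),y,64+L*np.sin(q)+h*np.cos(q))]
for nm,yy,u,v in(("a",70,(180,275),(427,66)),("b",15,(298,340),(300,72))):
    for c,uv in(("top",f5(u)),("scene",f6(v))):
        q=least_squares(lambda q:(proj(c,W(f,nose(q[0],yy)))-uv).ravel(),[.7]);print(nm,c,q.x,q.fun)
E
```

```text
[527.29 -24.82  -0.44] [-0.56 -1.48  0.82 -1.09  0.76  0.09 -0.81 -0.92 -0.96  0.08 -0.05 -0.27
 -0.99 -1.02 -0.34 -1.72 -1.55 -1.22]
end y top [-90.22] [-0.    0.01]
end y scene [-86.83] [0.02 0.32]
a top [0.58] [-0.31 -0.11]
a scene [0.54] [0.1  0.02]
b top [0.53] [-1.3  -0.53]
b scene [0.57] [-0.21 -0.01]
```

Emit:
{"name": "drive_tool", "arguments": {"series": [{"dz": -0.04, "hand": 1}, {"dz": -0.04, "hand": 1}, {"dz": -0.04, "hand": 1}, {"dx": -0.027, "dy": -0.029, "hand": 1}, {"dx": -0.027, "dy": -0.029, "hand": 1}, {"dx": -0.027, "dy": -0.029, "hand": 1}, {"dx": -0.027, "dy": -0.029, "hand": 1}, {"dx": -0.027, "dy": -0.029, "hand": 1}]}}

```text
schema error: expected keys dx, dy, dz, spin, hand
```

Emit:
{"name": "drive_tool", "arguments": {"series": [{"dx": -0.027, "dy": -0.029, "hand": 1}, {"dx": -0.027, "dy": -0.029, "hand": 1}, {"dx": -0.027, "dy": -0.029, "hand": 1}, {"dx": -0.027, "dy": -0.029, "hand": 1}, {"dx": -0.027, "dy": -0.029, "hand": 1}, {"dx": -0.027, "dy": -0.029, "hand": 1}, {"dx": -0.027, "dy": -0.029, "hand": 1}, {"dx": -0.027, "dy": -0.029, "hand": 1}]}}

```text
schema error: expected keys dx, dy, dz, spin, hand
```

Emit:
{"name": "drive_tool", "arguments": {"series": [{"dx": -0.027, "dy": -0.029, "hand": 1}, {"dx": -0.027, "dy": -0.029, "hand": 1}, {"dx": -0.027, "dy": -0.029, "hand": 1}, {"dx": -0.027, "dy": -0.029, "hand": 1}, {"dx": -0.027, "dy": -0.029, "hand": 1}, {"spin": 8.5, "hand": 1}, {"spin": 8.5, "hand": 1}, {"spin": 8.5, "hand": 1}]}}

```text
schema error: expected keys dx, dy, dz, spin, hand
```

Emit:
{"name": "drive_tool", "arguments": {"series": [{"spin": 8.5, "hand": 1}, {"spin": 8.5, "hand": 1}, {"spin": 8.5, "hand": 1}, {"spin": 8.5, "hand": 1}, {"spin": 8.5, "hand": 1}, {"spin": 8.5, "hand": 1}, {"spin": 8.5, "hand": 1}, {"hand": 1}]}}

```text
schema error: expected keys dx, dy, dz, spin, hand
```

All keys are needed in every row.

Emit:
{"name": "drive_tool", "arguments": {"series": [{"dx": 0, "dy": 0, "dz": -0.04, "spin": 0, "hand": 1}, {"dx": 0, "dy": 0, "dz": -0.04, "spin": 0, "hand": 1}, {"dx": 0, "dy": 0, "dz": -0.04, "spin": 0, "hand": 1}, {"dx": -0.027, "dy": -0.029, "dz": 0, "spin": 0, "hand": 1}, {"dx": -0.027, "dy": -0.029, "dz": 0, "spin": 0, "hand": 1}, {"dx": -0.027, "dy": -0.029, "dz": 0, "spin": 0, "hand": 1}, {"dx": -0.027, "dy": -0.029, "dz": 0, "spin": 0, "hand": 1}, {"dx": -0.027, "dy": -0.029, "dz": 0, "spin": 0, "hand": 1}]}}

```text
t: 1.0
position: [289.1, 344.4, 334.4]
ee_rot: [[-0.924, 0.381, 0.0], [0.381, 0.924, -0.0], [-0.0, -0.0, -1.0]]
wrist_force: [1.0, -0.3, -0.2]
opening: 30.3
grasp_force: 0.0
```

Emit:
{"name": "drive_tool", "arguments": {"series": [{"dx": -0.027, "dy": -0.029, "dz": 0, "spin": 0, "hand": 1}, {"dx": -0.027, "dy": -0.029, "dz": 0, "spin": 0, "hand": 1}, {"dx": -0.027, "dy": -0.029, "dz": 0, "spin": 0, "hand": 1}, {"dx": -0.027, "dy": -0.029, "dz": 0, "spin": 0, "hand": 1}, {"dx": -0.027, "dy": -0.029, "dz": 0, "spin": 0, "hand": 1}, {"dx": -0.027, "dy": -0.029, "dz": 0, "spin": 0, "hand": 1}, {"dx": -0.027, "dy": -0.029, "dz": 0, "spin": 0, "hand": 1}, {"dx": -0.027, "dy": -0.029, "dz": 0, "spin": 0, "hand": 1}]}}

```text
t: 1.8
position: [400.2, 47.3, 334.6]
ee_rot: [[-0.924, 0.382, 0.0], [0.382, 0.924, 0.0], [-0.0, 0.0, -1.0]]
wrist_force: [0.5, 0.2, -0.4]
opening: 0.7
grasp_force: 0.0
```

Emit:
{"name": "drive_tool", "arguments": {"series": [{"dx": -0.027, "dy": -0.029, "dz": 0, "spin": 0, "hand": 1}, {"dx": -0.027, "dy": -0.029, "dz": 0, "spin": 0, "hand": 1}, {"dx": -0.027, "dy": -0.029, "dz": 0, "spin": 0, "hand": 1}, {"dx": -0.027, "dy": -0.029, "dz": 0, "spin": 0, "hand": 1}, {"dx": -0.027, "dy": -0.029, "dz": 0, "spin": 0, "hand": 1}, {"dx": 0, "dy": 0, "dz": 0, "spin": 8.5, "hand": 1}, {"dx": 0, "dy": 0, "dz": 0, "spin": 8.5, "hand": 1}, {"dx": 0, "dy": 0, "dz": 0, "spin": 8.5, "hand": 1}]}}

```text
t: 2.6
position: [469.3, -137.0, 334.2]
ee_rot: [[-0.665, 0.747, -0.001], [0.747, 0.665, 0.0], [0.001, -0.0, -1.0]]
wrist_force: [0.7, -0.2, -0.0]
opening: 0.8
grasp_force: 0.0
```

Emit:
{"name": "drive_tool", "arguments": {"series": [{"dx": 0, "dy": 0, "dz": 0, "spin": 8.5, "hand": 1}, {"dx": 0, "dy": 0, "dz": 0, "spin": 8.5, "hand": 1}, {"dx": 0, "dy": 0, "dz": 0, "spin": 8.5, "hand": 1}, {"dx": 0, "dy": 0, "dz": 0, "spin": 8.5, "hand": 1}, {"dx": 0, "dy": 0, "dz": 0, "spin": 8.5, "hand": 1}, {"dx": 0, "dy": 0, "dz": 0, "spin": 8.5, "hand": 1}, {"dx": 0, "dy": 0, "dz": 0, "spin": 8.5, "hand": 1}, {"dx": 0, "dy": 0, "dz": 0, "spin": 0, "hand": 1}]}}

```text
t: 3.4
position: [469.3, -136.5, 334.4]
ee_rot: [[0.3, 0.954, -0.0], [0.954, -0.3, 0.0], [0.0, -0.0, -1.0]]
wrist_force: [-0.5, -0.0, -0.3]
opening: 0.5
grasp_force: 0.0
```

```bash
cat >> h.py <<'E'
def rep(goal=None):
    from rig import r
    s=r.state(); f=json.load(open("f.json")); c,si=np.cos(f[2]),np.sin(f[2])
    d=np.array(s["position"])[:2]-f[:2]; R=np.array(s["ee_rot"]); p=np.array([c*d[0]+si*d[1],-si*d[0]+c*d[1],s["position"][2]])
    ang=np.degrees(np.arctan2(R[1,0],R[0,0])-f[2]-np.pi/2)
    print("t",round(s["t"],2),"fixture TCP",p.round(1),"spin needed",ang.round(2),"F",np.round(s["wrist_force"],1),"open",round(s["opening"],1))
    if goal is not None:
        g=np.array(goal)-p; w=np.array([c*g[0]-si*g[1],si*g[0]+c*g[1],g[2]]); print("tool move mm",(R.T@w).round(1))
E
python3 -c "
from h import *
rep((0,-125,200))"
```

```text
t 3.4 fixture TCP [  -5.3 -125.8  334.4] spin needed 7.55 F [-0.5 -0.  -0.3] open 0.5
tool move mm [1.000e-01 5.400e+00 1.344e+02]
```

Emit:
{"name": "drive_tool", "arguments": {"series": [{"dx": 0, "dy": 0, "dz": 0.02, "spin": 7.5, "hand": 1}, {"dx": 0, "dy": 0.005, "dz": 0.04, "spin": 0, "hand": 1}, {"dx": 0, "dy": 0, "dz": 0.045, "spin": 0, "hand": 1}, {"dx": 0, "dy": 0, "dz": 0.045, "spin": 0, "hand": 1}, {"dx": 0, "dy": 0, "dz": 0.045, "spin": 0, "hand": 1}, {"dx": 0, "dy": 0, "dz": 0.045, "spin": 0, "hand": 1}, {"dx": 0, "dy": 0, "dz": 0.03, "spin": 0, "hand": 1}, {"dx": 0, "dy": 0, "dz": 0, "spin": 0, "hand": 1}]}}

```text
t: 4.2
position: [470.2, -136.6, 60.1]
ee_rot: [[0.419, 0.908, -0.009], [0.908, -0.419, 0.005], [0.001, -0.01, -1.0]]
wrist_force: [-0.7, -0.4, -0.0]
opening: 0.2
grasp_force: 0.0
```

Run:
```python
from h import *
rep((0,-106,38))
from rig import r
import cv2
F={n:r.capture(n)["frame"][:,:,::-1] for n in("top","scene")}
a=cv2.resize(F["top"][195:315,260:400],None,fx=5,fy=5,interpolation=cv2.INTER_CUBIC)
cv2.imwrite("pics/d1.png",a)
cv2.imwrite("pics/d2.png",cv2.resize(F["scene"][170:290,225:355],None,fx=5,fy=5,interpolation=cv2.INTER_CUBIC))
```

```text
t 4.2 fixture TCP [  -4.5 -125.4   60.1] spin needed 0.25 F [-0.7 -0.4 -0. ] open 0.2
tool move mm [19.4  4.8 22.1]
```

View pics/d2.png

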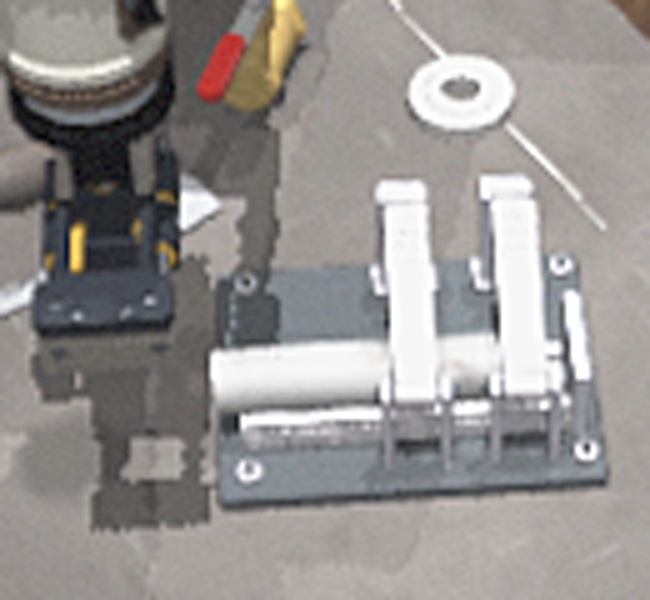

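Emit:
{"name": "drive_tool", "arguments": {"series": [{"dx": 0, "dy": 0.005, "dz": 0.022, "spin": 0, "hand": 1}, {"dx": 0.01, "dy": 0, "dz": 0, "spin": 0, "hand": 1}, {"dx": 0.008, "dy": 0, "dz": 0, "spin": 0, "hand": 1}, {"dx": 0.006, "dy": 0, "dz": 0, "spin": 0, "hand": 1}, {"dx": 0.005, "dy": 0, "dz": 0, "spin": 0, "hand": 1}, {"dx": 0.005, "dy": 0, "dz": 0, "spin": 0, "hand": 1}, {"dx": 0.005, "dy": 0, "dz": 0, "spin": 0, "hand": 1}, {"dx": 0.004, "dy": 0, "dz": 0, "spin": 0, "hand": 1}]}}

```text
t: 5.1
position: [497.8, -103.1, 44.1]
ee_rot: [[0.421, 0.907, 0.002], [0.907, -0.421, -0.003], [-0.002, 0.003, -1.0]]
wrist_force: [-2.2, -5.1, 5.4]
opening: 0.7
grasp_force: 2.9
```

```bash
python3 -c "
from h import *
rep((0,-65,38))"
```

```text
t 5.1 fixture TCP [  6.3 -83.4  44.1] spin needed 0.11 F [-2.2 -5.1  5.4] open 0.7
tool move mm [18.4 -6.3  6.1]
```

Emit:
{"name": "drive_tool", "arguments": {"series": [{"dx": -0.004, "dy": -0.003, "dz": 0, "spin": 0, "hand": 1}, {"dx": 0, "dy": -0.003, "dz": 0.003, "spin": 0, "hand": 1}, {"dx": 0.005, "dy": 0, "dz": 0, "spin": 0, "hand": 1}, {"dx": 0.005, "dy": 0, "dz": 0, "spin": 0, "hand": 1}, {"dx": 0.004, "dy": 0, "dz": 0, "spin": 0, "hand": 1}, {"dx": 0.003, "dy": 0, "dz": 0, "spin": 0, "hand": 1}, {"dx": 0.002, "dy": 0, "dz": 0, "spin": 0, "hand": 1}, {"dx": 0, "dy": 0, "dz": 0, "spin": 0, "hand": 1}]}}

```text
t: 5.9
position: [497.8, -85.3, 39.7]
ee_rot: [[0.422, 0.907, 0.0], [0.907, -0.422, 0.0], [0.0, 0.0, -1.0]]
wrist_force: [-0.4, 0.1, 0.4]
opening: 0.3
grasp_force: 0.0
```

```bash
python3 -c "
from h import *
rep((0,-65,38))"
```

```text
t 5.9 fixture TCP [ -1.2 -67.3  39.7] spin needed 0.08 F [-0.4  0.1  0.4] open 0.3
tool move mm [2.3 1.2 1.7]
```

Emit:
{"name": "drive_tool", "arguments": {"series": [{"dx": 0.001, "dy": 0, "dz": 0, "spin": 0, "hand": 1}, {"dx": 0.001, "dy": 0, "dz": 0, "spin": 0, "hand": 1}, {"dx": 0.001, "dy": 0, "dz": 0, "spin": 0, "hand": 1}, {"dx": 0, "dy": 0, "dz": 0, "spin": 0, "hand": 1}]}}

```text
t: 6.3
position: [498.8, -83.2, 39.7]
ee_rot: [[0.422, 0.907, 0.0], [0.907, -0.422, -0.0], [-0.0, 0.0, -1.0]]
wrist_force: [-0.9, -1.6, 0.4]
opening: 0.4
grasp_force: 1.3
```

Emit:
{"name": "drive_tool", "arguments": {"series": [{"dx": 0.001, "dy": 0, "dz": 0, "spin": 0, "hand": 1}, {"dx": 0.001, "dy": 0, "dz": 0, "spin": 0, "hand": 1}, {"dx": 0, "dy": 0, "dz": 0, "spin": 0, "hand": 1}]}}

```text
t: 6.6
position: [498.9, -83.1, 39.8]
ee_rot: [[0.421, 0.907, -0.002], [0.907, -0.421, -0.004], [-0.004, -0.0, -1.0]]
wrist_force: [-4.1, -8.6, 2.2]
opening: 0.5
grasp_force: 5.3
```

Emit:
{"name": "drive_tool", "arguments": {"series": [{"dx": 0.001, "dy": 0, "dz": 0, "spin": 0, "hand": 1}, {"dx": 0, "dy": 0, "dz": 0, "spin": 0, "hand": 1}, {"dx": 0, "dy": 0, "dz": 0, "spin": 0, "hand": 1}]}}

```text
t: 6.9
position: [499.0, -83.0, 39.8]
ee_rot: [[0.421, 0.907, -0.003], [0.907, -0.421, -0.005], [-0.006, -0.0, -1.0]]
wrist_force: [-7.2, -12.9, 2.1]
opening: 0.3
grasp_force: 7.2
```

Emit:
{"name": "drive_tool", "arguments": {"series": [{"dx": -0.01, "dy": 0, "dz": 0, "spin": 0, "hand": 1}, {"dx": -0.02, "dy": 0, "dz": 0, "spin": 0, "hand": 1}, {"dx": 0, "dy": 0, "dz": -0.04, "spin": 0, "hand": 1}, {"dx": 0, "dy": 0, "dz": -0.04, "spin": 0, "hand": 1}, {"dx": 0, "dy": 0, "dz": -0.04, "spin": 0, "hand": 1}, {"dx": 0, "dy": 0, "dz": 0, "spin": 0, "hand": 1}]}}

```text
t: 7.5
position: [491.4, -108.9, 166.1]
ee_rot: [[0.422, 0.907, 0.012], [0.907, -0.422, -0.004], [0.001, 0.012, -1.0]]
wrist_force: [0.9, -0.4, 0.6]
opening: 0.3
grasp_force: 0.0
```

Run:
```python
from h import *
rep((-42,15,130))
from rig import r
import cv2
F={n:r.capture(n)["frame"][:,:,::-1] for n in("top","scene")}
A=[cv2.resize(F[n][y:y+120,x:x+100],None,fx=4,fy=4,interpolation=cv2.INTER_CUBIC) for n,x,y in(("top",265,195),("scene",260,180))]
cv2.imwrite("pics/e.png",np.hstack(A))
```

```text
t 7.5 fixture TCP [  3.1 -91.4 166.1] spin needed 0.07 F [ 0.9 -0.4  0.6] open 0.3
tool move mm [106.4 -45.4  35.6]
```

View pics/e.png

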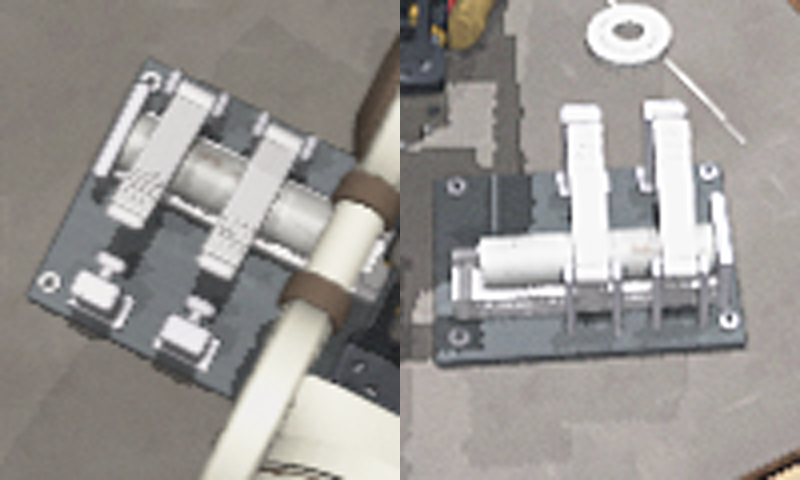

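Emit:
{"name": "drive_tool", "arguments": {"series": [{"dx": 0.026, "dy": -0.011, "dz": 0, "spin": 0, "hand": 1}, {"dx": 0.027, "dy": -0.011, "dz": 0, "spin": 0, "hand": 1}, {"dx": 0.027, "dy": -0.011, "dz": 0, "spin": 0, "hand": 1}, {"dx": 0.026, "dy": -0.011, "dz": 0, "spin": 0, "hand": 1}, {"dx": 0, "dy": 0, "dz": 0, "spin": 0, "hand": 1}, {"dx": 0, "dy": 0, "dz": 0, "spin": 0, "hand": 1}]}}

```text
t: 8.2
position: [491.2, 7.6, 157.9]
ee_rot: [[0.421, 0.907, -0.003], [0.907, -0.421, 0.001], [-0.001, -0.003, -1.0]]
wrist_force: [0.1, -0.7, 0.2]
opening: 0.6
grasp_force: 0.0
```

```bash
python3 -c "
from h import *
rep((-42,15,130))"
```

```text
t 8.2 fixture TCP [-46.5  14.1 157.9] spin needed 0.15 F [ 0.1 -0.7  0.2] open 0.6
tool move mm [ 0.9  4.5 27.9]
```

Emit:
{"name": "drive_tool", "arguments": {"series": [{"dx": 0.001, "dy": 0.005, "dz": 0.02, "spin": 0, "hand": 1}, {"dx": 0, "dy": 0, "dz": 0.016, "spin": 0, "hand": 1}, {"dx": 0, "dy": 0, "dz": 0.006, "spin": 0, "hand": 1}, {"dx": 0, "dy": 0, "dz": 0.006, "spin": 0, "hand": 1}, {"dx": 0, "dy": 0, "dz": 0.006, "spin": 0, "hand": 1}, {"dx": 0, "dy": 0, "dz": 0.006, "spin": 0, "hand": 1}, {"dx": 0, "dy": 0, "dz": 0.006, "spin": 0, "hand": 1}, {"dx": 0, "dy": 0, "dz": 0, "spin": 0, "hand": 1}]}}

```text
t: 9.0
position: [496.8, 6.1, 92.9]
ee_rot: [[0.422, 0.907, -0.001], [0.907, -0.422, 0.0], [-0.0, -0.001, -1.0]]
wrist_force: [0.7, -0.2, 0.7]
opening: 0.4
grasp_force: 0.1
```

```bash
python3 -c "
from h import *
rep((-42,15,66))"
```

```text
t 9.0 fixture TCP [-40.6  15.1  92.9] spin needed 0.07 F [ 0.7 -0.2  0.7] open 0.4
tool move mm [-0.1 -1.3 26.9]
```

Emit:
{"name": "drive_tool", "arguments": {"series": [{"dx": 0, "dy": 0, "dz": 0.005, "spin": 0, "hand": 1}, {"dx": 0, "dy": 0, "dz": 0.005, "spin": 0, "hand": 1}, {"dx": 0, "dy": 0, "dz": 0.004, "spin": 0, "hand": 1}, {"dx": 0, "dy": 0, "dz": 0.003, "spin": 0, "hand": 1}, {"dx": 0, "dy": 0, "dz": 0, "spin": 0, "hand": 1}]}}

```text
t: 9.5
position: [496.6, 6.3, 76.6]
ee_rot: [[0.422, 0.907, -0.002], [0.907, -0.422, 0.001], [-0.0, -0.002, -1.0]]
wrist_force: [-3.6, 1.6, 6.5]
opening: 0.3
grasp_force: 2.7
```

Emit:
{"name": "drive_tool", "arguments": {"series": [{"dx": 0, "dy": 0, "dz": 0.003, "spin": 0, "hand": 1}, {"dx": 0, "dy": 0, "dz": 0.003, "spin": 0, "hand": 1}, {"dx": 0, "dy": 0, "dz": 0.002, "spin": 0, "hand": 1}, {"dx": 0, "dy": 0, "dz": 0, "spin": 0, "hand": 1}]}}

```text
t: 9.9
position: [496.9, 6.0, 68.0]
ee_rot: [[0.422, 0.907, -0.001], [0.907, -0.422, 0.0], [-0.0, -0.001, -1.0]]
wrist_force: [0.3, -0.6, 0.2]
opening: 0.4
grasp_force: 0.0
```

```bash
python3 -c "
from h import *
rep((-42,15,66))"
```

```text
t 9.9 fixture TCP [-40.6  15.   68. ] spin needed 0.07 F [ 0.3 -0.6  0.2] open 0.4
tool move mm [-0.  -1.4  2. ]
```

Emit:
{"name": "drive_tool", "arguments": {"series": [{"dx": 0, "dy": 0, "dz": 0.002, "spin": 0, "hand": 1}, {"dx": 0, "dy": 0, "dz": 0, "spin": 0, "hand": 1}]}}

```text
t: 10.1
position: [497.2, 6.0, 67.5]
ee_rot: [[0.422, 0.907, -0.001], [0.907, -0.422, -0.0], [-0.0, -0.0, -1.0]]
wrist_force: [-3.8, 0.6, 8.1]
opening: 0.6
grasp_force: 4.4
```

Emit:
{"name": "drive_tool", "arguments": {"series": [{"dx": 0, "dy": 0, "dz": -0.03, "spin": 0, "hand": 1}, {"dx": 0, "dy": 0, "dz": -0.035, "spin": 0, "hand": 1}, {"dx": 0, "dy": 0, "dz": -0.025, "spin": 0, "hand": 1}, {"dx": 0.028, "dy": -0.001, "dz": 0, "spin": 0, "hand": 1}, {"dx": 0.027, "dy": 0, "dz": 0, "spin": 0, "hand": 1}, {"dx": 0, "dy": 0, "dz": 0, "spin": 0, "hand": 1}, {"dx": 0, "dy": 0, "dz": 0, "spin": 0, "hand": 1}]}}

```text
t: 10.8
position: [519.3, 56.2, 156.3]
ee_rot: [[0.421, 0.907, -0.001], [0.907, -0.421, -0.0], [-0.001, -0.0, -1.0]]
wrist_force: [1.2, -0.4, -0.2]
opening: 0.6
grasp_force: 0.0
```

```bash
python3 -c "
from h import *
rep((-42,70,120))"
```

```text
t 10.8 fixture TCP [-41.6  70.  156.3] spin needed 0.14 F [ 1.2 -0.4 -0.2] open 0.6
tool move mm [-0.  -0.4 36.3]
```

Strap b resisted firmly at z 67.5 mm, the shut height. Same press on strap a.

Emit:
{"name": "drive_tool", "arguments": {"series": [{"dx": 0, "dy": 0, "dz": 0.02, "spin": 0, "hand": 1}, {"dx": 0, "dy": 0, "dz": 0.014, "spin": 0, "hand": 1}, {"dx": 0, "dy": 0, "dz": 0.006, "spin": 0, "hand": 1}, {"dx": 0, "dy": 0, "dz": 0.006, "spin": 0, "hand": 1}, {"dx": 0, "dy": 0, "dz": 0.006, "spin": 0, "hand": 1}, {"dx": 0, "dy": 0, "dz": 0.006, "spin": 0, "hand": 1}, {"dx": 0, "dy": 0, "dz": 0.006, "spin": 0, "hand": 1}, {"dx": 0, "dy": 0, "dz": 0, "spin": 0, "hand": 1}]}}

```text
t: 11.6
position: [519.1, 56.3, 91.8]
ee_rot: [[0.422, 0.907, -0.001], [0.907, -0.422, 0.0], [-0.0, -0.001, -1.0]]
wrist_force: [0.8, 0.6, 0.7]
opening: 0.2
grasp_force: 0.1
```

Emit:
{"name": "drive_tool", "arguments": {"series": [{"dx": 0, "dy": 0, "dz": 0.005, "spin": 0, "hand": 1}, {"dx": 0, "dy": 0, "dz": 0.005, "spin": 0, "hand": 1}, {"dx": 0, "dy": 0, "dz": 0.004, "spin": 0, "hand": 1}, {"dx": 0, "dy": 0, "dz": 0.003, "spin": 0, "hand": 1}, {"dx": 0, "dy": 0, "dz": 0, "spin": 0, "hand": 1}]}}

```text
t: 12.1
position: [518.9, 56.6, 75.4]
ee_rot: [[0.422, 0.907, -0.001], [0.907, -0.422, 0.001], [-0.0, -0.002, -1.0]]
wrist_force: [-2.8, 1.2, 3.4]
opening: 0.5
grasp_force: 1.5
```

Emit:
{"name": "drive_tool", "arguments": {"series": [{"dx": 0, "dy": 0, "dz": 0.003, "spin": 0, "hand": 1}, {"dx": 0, "dy": 0, "dz": 0.003, "spin": 0, "hand": 1}, {"dx": 0, "dy": 0, "dz": 0.002, "spin": 0, "hand": 1}, {"dx": 0, "dy": 0, "dz": 0, "spin": 0, "hand": 1}]}}

```text
t: 12.5
position: [519.4, 56.2, 67.7]
ee_rot: [[0.422, 0.907, -0.0], [0.907, -0.422, -0.0], [-0.0, -0.0, -1.0]]
wrist_force: [-2.0, 1.0, 5.0]
opening: 0.7
grasp_force: 2.2
```

Emit:
{"name": "drive_tool", "arguments": {"series": [{"dx": 0, "dy": 0, "dz": 0.001, "spin": 0, "hand": 1}, {"dx": 0, "dy": 0, "dz": 0, "spin": 0, "hand": 1}]}}

```text
t: 12.7
position: [519.5, 56.2, 67.5]
ee_rot: [[0.422, 0.907, -0.0], [0.907, -0.422, -0.0], [-0.0, -0.0, -1.0]]
wrist_force: [-4.8, 0.4, 10.3]
opening: 0.5
grasp_force: 5.2
```

Emit:
{"name": "drive_tool", "arguments": {"series": [{"dx": 0, "dy": 0, "dz": -0.03, "spin": 0, "hand": 1}, {"dx": 0, "dy": 0, "dz": -0.04, "spin": 0, "hand": 1}, {"dx": 0, "dy": 0, "dz": -0.04, "spin": 0, "hand": 1}, {"dx": -0.04, "dy": 0, "dz": -0.02, "spin": 0, "hand": 1}, {"dx": -0.045, "dy": 0, "dz": 0, "spin": 0, "hand": 1}, {"dx": -0.045, "dy": 0, "dz": 0, "spin": 0, "hand": 1}, {"dx": -0.045, "dy": 0, "dz": 0, "spin": 0, "hand": 1}, {"dx": 0, "dy": 0, "dz": 0, "spin": 0, "hand": 1}]}}

```text
t: 13.5
position: [444.2, -106.5, 196.4]
ee_rot: [[0.428, 0.904, -0.0], [0.904, -0.428, -0.002], [-0.002, 0.001, -1.0]]
wrist_force: [0.8, 0.9, -0.1]
opening: 0.4
grasp_force: 0.0
```

Run:
```python
from h import *
rep()
from rig import r
import cv2
F={n:r.capture(n)["frame"][:,:,::-1] for n in("top","scene")}
A=[cv2.resize(F[n][y:y+120,x:x+100],None,fx=4,fy=4,interpolation=cv2.INTER_CUBIC) for n,x,y in(("top",265,195),("scene",260,180))]
cv2.imwrite("pics/g.png",np.hstack(A))
```

```text
t 13.5 fixture TCP [ -40.8 -109.1  196.4] spin needed -0.29 F [ 0.8  0.9 -0.1] open 0.4
```

View pics/g.png

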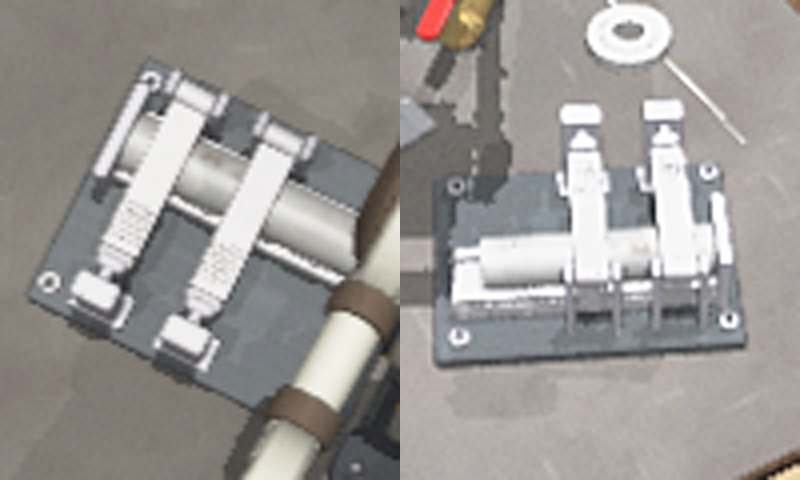

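Both straps lie flat with their noses under the rollers (left view about (110,262) and (200,308)). The pipe is still home and the arm is clear.

```bash
python3 -c "
from rig import r
print(r.finish_job())"
```

```text
the job is handed in; nothing more can be done
None
```

The job is handed in: the pipe is home against the stop plate, both straps are latched shut, and the arm is clear; the final picture and the press forces support this, but the hand-in call returned no verdict.

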